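Hitch the flash head onto its ball mount and latch it

TASK

Put the flash head back on its sprung ball mount: lower its socket over the ball with the tail foot in the saddle, press the socket gently down until it clicks fully home on the ball, then press its latch lever down until it snaps flat under its catch. The mount floats on soft springs that give under your hand: feel your way and never push it down onto its stops, and leave everything else on the shelf where it is.

Things in the scene. Friction and masses are not known exactly. Their poses are not given: they have to be found in the camera images.
- flash: Loose flash head, about 0.5 kg, 177 mm long, black lamp at its -x end, steel socket cup at its +x end. Origin: on the socket's axis in the plane of its rim; x points from lamp to socket, y left, z up. At the start it stands level on the shelf on rim and tail foot; balance point 75 mm behind the socket axis.
- socket (a point): Inside the socket on its axis, 22 mm above the rim: where the ball's centre lies when home. Cup 37 mm outside, 59 mm over its two side bosses, bore 27 mm, funnel mouth 36 mm. Two spring plungers stop it about 9 mm short of home under its own weight; 5 to 9 N more, straight down on the roof, forces them past the ball's middle 1.5 mm before its hard stop on the ball.
- cap (a point): Centre of the flat round roof of the socket, 38 mm above the rim, 37 mm across: the place to press the socket home, right over the ball.
- grip (a point): Where to grip the tongue, the straight steel channel that runs back from the socket: 58 mm behind the socket axis, 28 mm above the rim. The tongue is 28 mm wide, from 18 to 38 mm above the rim; fingers close across y. The raised lever passes between the fingers, up to 57 mm above this point.
- lamp (a point): Centre of the black flash lamp on the tail, 58 mm across, from 108 to 159 mm behind the socket axis, centre 64 mm and top 93 mm above the rim.
- tail (a point): Centre of the underside of the tail foot, a rubber block 24 mm long, 26 mm wide, 125 mm behind the socket axis, level with the rim.
- lever (a joint): Latch lever, rad: 0 raised, 0.70 flat along the tongue (hard stop). Its claw swings under the ball as it closes, and is blocked if the socket is not home. It stays where it is left. At the paddle it moves at about 3 N; near 0.58 its end meets a spring catch and takes 6 to 9 N to snap under it and on to the stop.
- lever_pin (a point): Hinge of the lever, across y: 23 mm behind the socket axis, 30 mm above the rim. The handle, 18 mm wide, points back over the tongue to 63 mm behind the pin when closed.
- paddle (a point): Ribbed press place on top of the lever's handle, moving with it. Lever at 0.70: 51 mm behind and 13 mm above the pin (74 mm behind the socket axis, 43 mm above the rim); lever at 0: 31 mm behind and 43 mm above the pin.
- mount: Fixed base of the sprung ball mount: dark steel plate 210 x 80 x 6 mm on the shelf with four aluminium spring cups 28 mm tall. Origin: on the shelf under the ball; x points from saddle to ball, z up. On it floats a grey plate 200 x 70 x 8 mm (see plate) that carries the ball stud at its +x end and the saddle at its -x end.
- plate (a joint): How far the floating plate has been pushed down, m: 0 unloaded (its underside 50 mm above the shelf), 0.022 bottomed on its stops. Soft springs: it starts to sink at 1.3 N and sinks 1.1 mm per N more, always level: 3 to 5 mm under the flash head alone, about 16 mm with 11 N of pressing on top. It must not be pushed beyond 20 mm.
- ball (a point): Centre of the steel ball, 25 mm across, on a 12 mm neck, 46 mm above the floating plate's underside (96 mm above the shelf unloaded). It sinks with the plate.
- saddle (a point): Centre of the saddle's flat rest on the floating plate, 22 mm below the ball's centre and 125 mm behind it, 30 mm long, between two cheeks 31 mm apart that rise 11 mm, then flare outwards for 11 mm more. With the foot on the rest and the socket home the head is level. It sinks with the plate.
- capacitor: Matte silver flash capacitor can, 50 mm across, 76 mm tall over its two terminals, standing. Bystander: not to be moved. Origin: centre of its underside.
- lens_mount: Black plastic lens mount, a stepped ring 68 mm across, 26 mm tall. Bystander: not to be moved. Origin: centre of its underside.
- resistor: White ceramic resistor block 62 x 14 x 13 mm with a metal tab at each end. Bystander: not to be moved. Origin: centre of its underside.
- hex_driver: Steel hex driver with black handle, 150 mm long, lying flat. Bystander: not to be moved. Origin: centre of its underside.
- spanner: Steel spanner, 150 mm long, lying flat. Bystander: not to be moved. Origin: centre of its underside.
- relay: Clear plastic relay block 28 x 28 x 34 mm on a black base. Bystander: not to be moved. Origin: centre of its underside.
- lens_cap: Black disc-shaped lens cap, 54 mm across, 9 mm thick. Bystander: not to be moved. Origin: centre of its underside.

How it is judged:
By the outcome, as a careful person would: the job done as asked, in the order asked, and still so for the second after the job is handed in, with the robot touching nothing.
It also fails if it takes over 67 s, if anything falls off the work surface, if the arm or the gripper's body presses on something with over 40 N, if the wrist force passes 120 N, or if a joint passes its speed limit or range.

ROBOT

A 6-joint arm with a two-finger parallel gripper is mounted at the origin on the work surface. World frame = base frame: x ahead of the robot, y to its left, z up, the work surface at z = 0. Lengths are in m, angles in rad, forces in N, time in s.
With the tool pointing down it reaches from about 0.425 to 0.95 m from the base axis. Payload 3.5 kg.
Tool frame: the origin (TCP) lies between the finger pads; the fingertips stand 22 mm ahead of it and the grasp point (between the pads) lies 3 mm ahead of it (ctrl.nose_length is the z of the fingertips in the tool frame, in m); z points along the fingers, y is the line along which they close (so a half turn about z gives the same grasp; the last joint's range is limited). The gripper opens to 85 mm and grips with 20 to 120 N. Pads are 22 mm wide; open, the fingers measure 114 mm over their backs; the gripper's body (76 mm by 85 mm) begins 54 mm behind the grasp point. The pads swing forward as they close: fully open they stand 13 mm farther back than shut.
Start: joints at [-1.488, 0.286, 1.577, -0, 1.279, -0.15], TCP at [0.156, -0.657, 0.253] pointing down, gripper open.
Joint ranges: [-2.77, 2.77], [-0.9, 2.22], [0.21, 2.48], [-1.53, 4.67], [0.24, 2.81], [-2.84, 2.84]. Speed limits (rad/s): [2.79, 2.79, 3.14, 3.14, 3.14, 3.14].

INTERFACE

Orientations are given as a unit quaternion [x, y, z, w].
In Python, from plant import ctrl gives the robot as it stands. The module is installed in compiled form; this text tells all that it offers.
- The arm moves only by the tool send_rows, never from a script. Its argument "rows" is text: rows parted by semicolons, each of 7 numbers parted by spaces: the turn, a rotation vector about the tool's x, y, z in shares of 180 degrees (1.0 is 180 degrees), then the shift along the tool's x, y, z in shares of 50 cm (1.0 is 50 cm), then the opening, from -1 (shut) to 1 (fully open). A call has 1 to 8 rows; each row is the pose to reach, as a shift and turn from the pose commanded when the call began, along the tool's axes at that moment; what a row does not reach only later rows make up. A row lasts 1/8 s, in which the tool goes at most 62.5 mm and 10.7 degrees, less where a joint would pass 70% of its speed; a pose out of reach is approached as far as the arm can. Shift and turn numbers lie between -1 and 1, and a call with a number outside is refused. A call with a gripper value outside its range is refused whole. The fingers move at their own pace and stop on an object; "grip_force" is the grip in N (left out, the last holds). Time passes only in rows, so rows that repeat a pose let the fingers close. It gives the time, the measured TCP pose, the force, the opening and the grip force at its end, in the units of the state.
- ctrl.get_state(): the state, without advancing time (a new reading comes with each control period).
- ctrl.read_camera(name): name is "side" or "top" or "wrist"; returns a dict with "color" (420x560x3 uint8, red, green, blue), "fx", "fy", "cx", "cy" (pixels), "extrinsics" (4x4, takes a point from world to camera coordinates). Camera axes: x right, y down, z forward; pixel columns grow to the right and rows downward; lengths in m; the calibration is good to about 2 mm. A picture is of the moment at which its call begins. There is no depth.
- ctrl.sign_off(): hands the job in; it is judged then, once.
Trained networks look in a picture, given as the dict that the camera call returned (one of the last four; its "shot" number tells which), for a name from the list of things; names that differ only in an ending like _2 or _b are one class to them, and where a whole thing is asked for, a point or a joint stands for the part that bears it (a point fixed in the world has none). Each returns a list of dicts, best first, with "p" (0 to 1); they miss things now and then, are a little off and sometimes report something else, mostly with a low value. They report only what shows in the picture. A call takes as long as a camera call.
- ctrl.look_for(picture, target): "position" ([x, y, z] in m, in the coordinates of the camera as it stood for that picture, good to about 4 mm: the middle of the surface that is visible of it).
The state is a dict: "time": time; "qpos": joint angles; "dq": joint speeds; "joint_efforts": joint torques, N m; "eef_pos": TCP position; "tcp_rot": TCP orientation; "contact_force": force on the tool from outside, world axes, zero at the start; "wrist_torque": the same for the moment, N m; "opening": opening from 0.0 (shut) to 1.0 (fully open); "finger_force": force on a finger pad.
Only numpy, scipy, OpenCV 4.12 (cv2) and the standard library are available. Lean on these libraries where they do the work, as an engineer would, in place of code of your own. Each camera call takes 0.05 s, during which the arm holds its last target. There are 200 camera calls.

## Working session

There is one attempt and no reset: what is moved stays moved. The work goes in short steps, Python scripts to look and compute and a tool call to move; the robot and the scene stay as the last step left them, time stands still between calls to the robot, and variables do not carry over. Pictures are saved under pics/ and viewed, at most 13 in all, crops included, and the job is handed in when it is done.

Besides the shell and the picture viewer there is one more tool, called as name(argument=value, ...) on one line, values as JSON. send_rows: Moves the arm, as the interface text tells. Its arguments: {"type":"object","properties":{"rows":{"type":"string"},"grip_force":{"type":"number"}},"required":["rows"]}

```bash
mkdir -p pics; cat > h.py <<'E'
import numpy as np, cv2
from plant import ctrl
from scipy.spatial.transform import Rotation as R
def cam(n):
    return ctrl.read_camera(n)
def save(p,f): cv2.imwrite('pics/'+f, p['color'][:,:,::-1])
def w(p,c):
    T=np.linalg.inv(np.array(p['extrinsics'])); return T[:3,:3]@np.array(c)+T[:3,3]
def proj(p,X):
    c=np.array(p['extrinsics'])@np.append(X,1); return np.array([p['fx']*c[0]/c[2]+p['cx'],p['fy']*c[1]/c[2]+p['cy']])
def tri(obs): # [(pic,(u,v)),...]
    A=[];b=[]
    for p,(u,v) in obs:
        T=np.linalg.inv(np.array(p['extrinsics'])); d=T[:3,:3]@np.array([(u-p['cx'])/p['fx'],(v-p['cy'])/p['fy'],1]); d/=np.linalg.norm(d)
        P=np.eye(3)-np.outer(d,d); A.append(P); b.append(P@T[:3,3])
    A=np.vstack(A);b=np.hstack(b); x=np.linalg.lstsq(A,b,rcond=None)[0]; return x,np.linalg.norm(A@x-b)
E
python3 - <<'E'
from h import *
s=ctrl.get_state(); print(s['time'],s['eef_pos'],s['tcp_rot'],s['opening'])
P={n:cam(n) for n in('side','top','wrist')}
for n,p in P.items():
    save(p,n+'0.png'); print(n,w(p,[0,0,0]),p['fx'])
    for t in['flash','socket','cap','grip','lamp','paddle','lever_pin','mount','ball','saddle','capacitor','lens_mount','resistor','hex_driver','spanner','relay','lens_cap']:
        r=ctrl.look_for(p,t)
        for d in r[:1]: print(n,t,round(d['p'],2),w(p,d['position']).round(3),proj(p,w(p,d['position'])).round())
print(ctrl.get_state()['time'])
E
```

```text
0.0 [ 0.15570033 -0.6561722   0.25192976] [ 9.93234533e-01  1.16119527e-01  4.94004705e-05 -1.18979355e-03] 1.0001301740643762
side [0.27928546 0.86464545 0.70543174] 418.17139068095435
side flash 0.58 [0.463 0.195 0.037] [303. 279.]
side socket 0.75 [0.464 0.191 0.038] [303. 278.]
side cap 0.74 [0.464 0.195 0.039] [303. 278.]
side grip 0.64 [0.466 0.196 0.04 ] [302. 278.]
side lamp 0.95 [0.465 0.193 0.035] [302. 279.]
side lever_pin 0.72 [0.462 0.192 0.037] [304. 278.]
side mount 0.93 [ 0.536 -0.164  0.049] [316. 190.]
side ball 0.52 [0.467 0.194 0.041] [301. 277.]
side saddle 0.81 [ 0.534 -0.16   0.053] [316. 190.]
side capacitor 0.89 [ 0.769 -0.012  0.045] [222. 203.]
side lens_mount 0.87 [0.61  0.49  0.017] [179. 373.]
side resistor 0.6 [0.438 0.01  0.008] [332. 243.]
side hex_driver 0.86 [0.566 0.012 0.014] [286. 232.]
side spanner 0.58 [ 0.505 -0.469  0.01 ] [347. 159.]
side relay 0.71 [0.778 0.167 0.023] [188. 246.]
side lens_cap 0.41 [ 0.774 -0.197  0.009] [247. 182.]
top [0.50486015 0.0043041  1.17729008] 382.5767558887202
top flash 0.83 [0.472 0.179 0.057] [216. 246.]
top socket 0.68 [0.469 0.179 0.058] [216. 248.]
top cap 0.56 [0.474 0.18  0.059] [215. 246.]
top grip 0.82 [0.474 0.182 0.055] [215. 246.]
top lamp 0.83 [0.471 0.182 0.057] [215. 247.]
top paddle 0.67 [0.515 0.187 0.062] [212. 232.]
top lever_pin 0.61 [0.474 0.18  0.051] [216. 246.]
top mount 0.66 [ 0.54  -0.166  0.06 ] [333. 220.]
top saddle 0.73 [0.512 0.185 0.064] [213. 233.]
top capacitor 0.64 [ 0.776 -0.03   0.071] [284. 141.]
top lens_mount 0.71 [ 0.774 -0.026  0.07 ] [283. 141.]
top hex_driver 0.51 [0.569 0.007 0.023] [274. 212.]
top spanner 0.75 [ 0.502 -0.479  0.01 ] [434. 229.]
top lens_cap 0.77 [ 0.775 -0.207  0.009] [341. 144.]
wrist [ 0.22169586 -0.6413845   0.37363995] 335.48428183356765
2.7
```

View pics/top0.png

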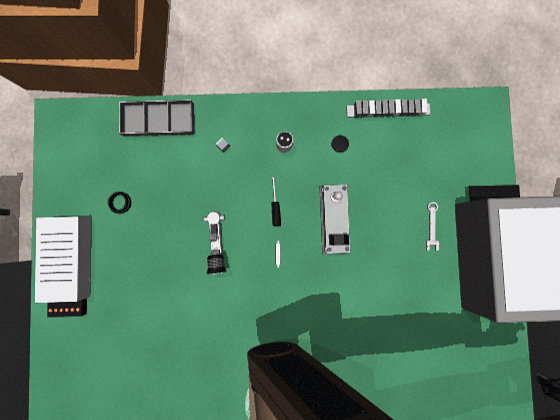

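View pics/side0.png

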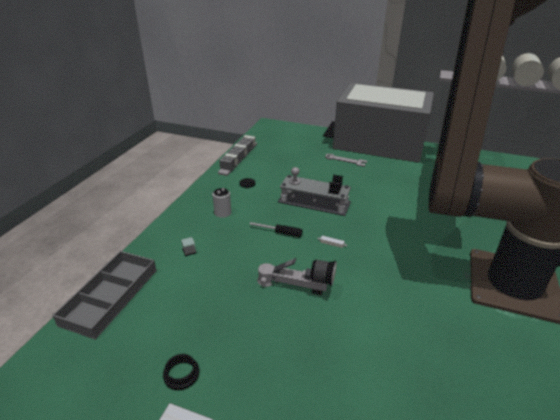

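The top view shows the flash (socket at about 214,217, lamp at 216,264) and the mount (ball at 336,197, saddle at 339,240). Both point roughly along +x. In the side view the lever is raised at about (287,264). Next I'll move the wrist camera over the mount.

Units first: shifts go in shares of 50 cm and turns go in shares of 180 degrees. So -422 mm / 500 = -0.844, 413 mm / 500 = 0.826, 13 degrees / 180 = 0.0722.

send_rows(rows="0 0 0.0722 0.826 -0.844 -0.036 1;0 0 0.0722 0.826 -0.844 -0.036 1;0 0 0.0722 0.826 -0.844 -0.036 1;0 0 0.0722 0.826 -0.844 -0.036 1;0 0 0.0722 0.826 -0.844 -0.036 1;0 0 0.0722 0.826 -0.844 -0.036 1;0 0 0.0722 0.826 -0.844 -0.036 1;0 0 0.0722 0.826 -0.844 -0.036 1")

```text
time: 3.7
eef_pos: [0.4142, -0.2268, 0.2691]
tcp_rot: [1.0, 0.003, 0.001, 0.0]
contact_force: [1.5, -1.0, -0.4]
opening: 0.999
finger_force: 0.0
```

To row units: -68 mm / 500 = -0.136, 66 mm / 500 = 0.132.

send_rows(rows="0 0 0 0.132 -0.136 0 1;0 0 0 0.132 -0.136 0 1;0 0 0 0.132 -0.136 0 1")

```text
time: 4.08
eef_pos: [0.48, -0.1586, 0.2687]
tcp_rot: [1.0, 0.005, 0.0, 0.0]
contact_force: [-1.0, 0.3, -0.0]
opening: 0.996
finger_force: 0.0
```

```bash
python3 - <<'E'
from h import *
s=ctrl.get_state(); print(s['time'],s['eef_pos'],s['tcp_rot'])
p=cam('wrist'); save(p,'w1.png'); print(np.array(p['extrinsics']).round(3))
for t in['mount','ball','saddle']:
    for d in ctrl.look_for(p,t)[:1]: print(t,round(d['p'],2),w(p,d['position']).round(3),proj(p,w(p,d['position'])).round())
import pickle; pickle.dump(p,open('w1.pkl','wb'))
E
```

```text
4.075 [ 0.47998934 -0.15859359  0.26869752] [9.99987706e-01 4.95783884e-03 6.89000887e-05 4.48599314e-05]
[[ 0.009 -1.     0.001 -0.164]
 [-0.964 -0.009  0.264  0.424]
 [-0.264 -0.004 -0.965  0.52 ]
 [ 0.     0.     0.     1.   ]]
mount 0.75 [ 0.556 -0.172  0.06 ] [297. 110.]
ball 0.88 [ 0.56  -0.176  0.056] [301. 106.]
saddle 0.73 [ 0.556 -0.176  0.061] [301. 111.]
```

View pics/w1.png

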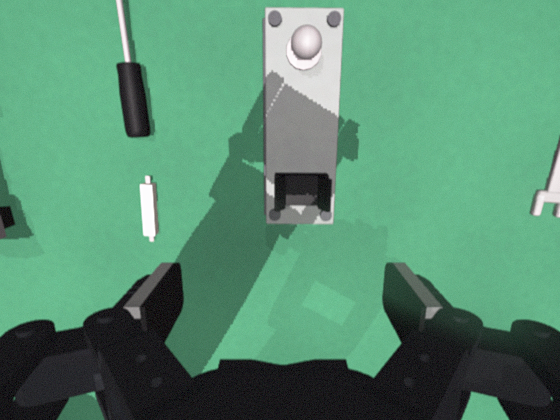

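send_rows(rows="0 0 0 0.1 -0.12 0 1;0 0 0 0.1 -0.12 0 1;0 0 0 0.1 -0.12 0 1")

```text
time: 4.65
eef_pos: [0.5286, -0.1002, 0.2684]
tcp_rot: [1.0, 0.003, -0.0, 0.0]
contact_force: [-0.4, -0.7, -0.6]
opening: 0.998
finger_force: 0.0
```

```bash
python3 - <<'E'
from h import *
import pickle
p=cam('wrist'); save(p,'w2.png'); pickle.dump(p,open('w2.pkl','wb'))
s=ctrl.get_state(); print(s['time'],s['eef_pos'])
E
```

```text
4.7 [ 0.52819079 -0.10069448  0.26836052]
```

View pics/w2.png

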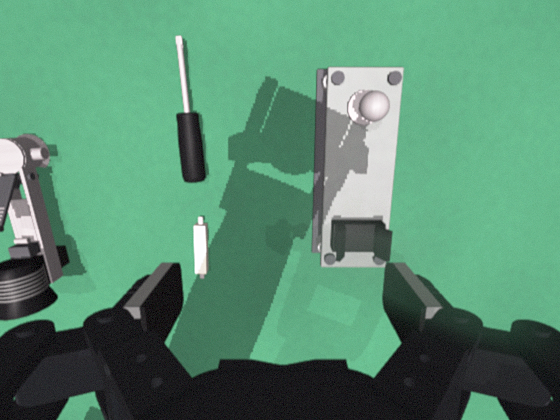

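Both wrist pictures show the ball, at (306,41) and (374,105), the plate corners, and the saddle at about (303,197) and (361,240). I'll triangulate these and move on to the flash.

```bash
python3 - <<'E'
from h import *
import pickle
p,q=[pickle.load(open(f'w{i}.pkl','rb')) for i in(1,2)]
for n,a,b in [('ball',(306,41),(374,105)),('c1',(265,9),(328,68)),('c2',(344,9),(404,68)),('c3',(334,223),(386,266)),('c4',(266,223),(321,266)),('s1',(275,18),(338,77)),('s2',(335,18),(395,77)),('s3',(326,215),(379,258)),('s4',(275,215),(330,258))]:
    x,r=tri([(p,a),(q,b)]); print(n,x.round(4),round(r,4))
for k,(m,c) in enumerate(((p,(306,41)),(q,(374,105)))):
    g=cv2.cvtColor(m['color'],cv2.COLOR_RGB2GRAY); u,v=c
    cr=g[max(0,v-30):v+30,u-30:u+30]; cr=cv2.resize(cr,None,fx=4,fy=4,interpolation=cv2.INTER_CUBIC)
    h=cv2.HoughCircles(cr,cv2.HOUGH_GRADIENT,1,20,param1=60,param2=15,minRadius=45,maxRadius=85)
    print(None if h is None else [(round(float(a)/4+u-30-.4,1),round(float(b)/4+max(0,v-30)-.4,1),round(float(r)/4,1)) for a,b,r in h[0][:4]])
E
```

```text
ball [ 0.6079 -0.1768  0.0969] 0.0
c1 [ 0.6418 -0.1423  0.0561] 0.0001
c2 [ 0.642  -0.2121  0.0575] 0.0001
c3 [ 0.4438 -0.2132  0.0567] 0.0
c4 [ 0.4439 -0.1427  0.0583] 0.0004
s1 [ 0.6336 -0.1513  0.0604] 0.0001
s2 [ 0.6342 -0.2041  0.0593] 0.0002
s3 [ 0.4526 -0.2048  0.0562] 0.0005
s4 [ 0.4523 -0.1521  0.0566] 0.0007
[(303.2, 52.0, 16.6), (303.0, 41.0, 18.6), (308.7, 41.5, 18.3), (307.2, 48.7, 20.8)]
[(374.5, 105.0, 15.2), (366.0, 107.7, 19.7), (378.0, 108.7, 20.0), (370.0, 102.0, 17.2)]
```

To row units: -200 mm / 500 = -0.4, -48 mm / 500 = -0.096.

send_rows(rows="0 0 0 -0.096 -0.4 0 1;0 0 0 -0.096 -0.4 0 1;0 0 0 -0.096 -0.4 0 1;0 0 0 -0.096 -0.4 0 1;0 0 0 -0.096 -0.4 0 1")

```text
time: 5.32
eef_pos: [0.4793, 0.0994, 0.2687]
tcp_rot: [1.0, 0.003, 0.0, 0.0]
contact_force: [-0.4, -0.6, 0.4]
opening: 1.003
finger_force: 0.0
```

```bash
python3 - <<'E'
from h import *
import pickle
p=cam('wrist'); save(p,'f1.png'); pickle.dump(p,open('f1.pkl','wb'))
s=ctrl.get_state(); print(s['time'],s['eef_pos'])
E
```

```text
5.375 [0.47969991 0.09864868 0.26864872]
```

To row units: -100 mm / 500 = -0.2.

send_rows(rows="0 0 0 0 -0.2 0 1;0 0 0 0 -0.2 0 1;0 0 0 0 -0.2 0 1")

```text
time: 5.75
eef_pos: [0.4797, 0.1995, 0.2684]
tcp_rot: [1.0, 0.003, -0.0, 0.0]
contact_force: [0.1, -0.8, 0.2]
opening: 1.0
finger_force: 0.0
```

```bash
python3 - <<'E'
from h import *
import pickle
p=cam('wrist'); save(p,'f2.png'); pickle.dump(p,open('f2.pkl','wb'))
s=ctrl.get_state(); print(s['time'],s['eef_pos'])
q=pickle.load(open('f1.pkl','rb'))
m=np.hstack([q['color'][60:360,80:480],p['color'][60:360,80:480]])
cv2.imwrite('pics/f12.png',m[:,:,::-1])
E
```

```text
5.8 [0.47969715 0.19862102 0.26828004]
```

View pics/f12.png

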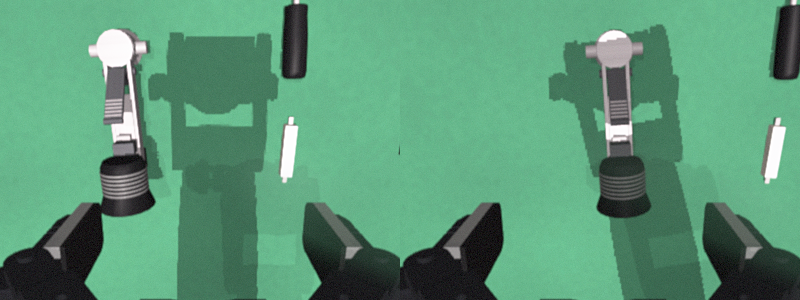

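The left and right crops show the cap at about (115,48) and (213,49) in each half, and the lamp below it, centred near (127,186) and (223,186). I'll magnify these for accurate pixels.

```bash
python3 - <<'E'
from h import *
import pickle
p,q=[pickle.load(open(f'f{i}.pkl','rb')) for i in(1,2)]
A=cv2.resize(p['color'][80:280,150:250],None,fx=3,fy=3,interpolation=cv2.INTER_CUBIC)
B=cv2.resize(q['color'][80:280,250:350],None,fx=3,fy=3,interpolation=cv2.INTER_CUBIC)
cv2.imwrite('pics/fz.png',np.hstack([A,B])[:,:,::-1])
for n,a,b in [('cap',(195,108),(293,109)),('lampfront',(204,218),(301,217)),('lampback',(208,274),(303,275))]:
    x,r=tri([(p,a),(q,b)]); print(n,x.round(4),round(r,4))
E
```

```text
cap [0.5574 0.1884 0.0315] 0.0001
lampfront [0.4489 0.1794 0.0575] 0.0014
lampback [0.3888 0.1766 0.0663] 0.0001
```

View pics/fz.png

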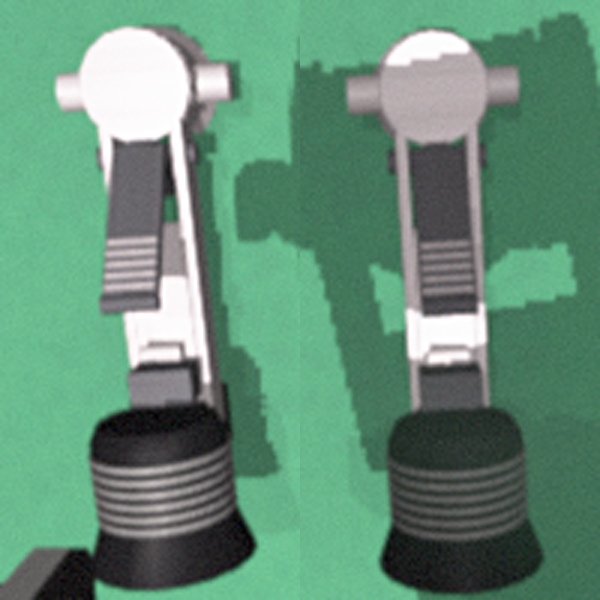

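```bash
python3 - <<'E'
from h import *
import pickle
from scipy.optimize import least_squares
p,q=[pickle.load(open(f'f{i}.pkl','rb')) for i in(1,2)]
x,r=tri([(p,(195.3,108.3)),(q,(294.7,108.7))]); print('cap',x.round(4),r)
for n,a,b in [('back',(207.8,267),(304.2,267)),('front',(203.3,217.3),(302,217.3)),('paddleedge',(150+130/3,80+303/3),(250+147/3,80+307/3)),('foot/tonguefront',(150+165/3,80+370/3),(250+148/3,80+367/3))]:
    x,r=tri([(p,a),(q,b)]); print(n,x.round(4),round(r,4))
# fit x,y,yaw with cap + image columns
def f(v):
    X,Y,a,zc=v; P=lambda b,z:np.array([X-b*np.cos(a),Y-b*np.sin(a),z])
    r=[]
    for m,c in((p,(195.3,108.3)),(q,(294.7,108.7))): r+=list(proj(m,P(0,.038+zc))-c)
    r+=[proj(q,P(75,.038) if 0 else P(.075,.038))[0]-(250+148/3), proj(q,P(.132,.064))[0]-(250+158.5/3),proj(q,P(.155,.064))[0]-304.2,proj(p,P(.155,.064))[0]-207.8,proj(p,P(.132,.064))[0]-(150+164/3)]
    return r
s=least_squares(f,[.557,.188,.05,0],x_scale=[.01,.01,.1,.01]); print(s.x.round(4),np.degrees(s.x[2]),s.fun.round(1))
g=s.x[:2]-.058*np.array([np.cos(s.x[2]),np.sin(s.x[2])]); print('grip',g, np.linalg.norm(g))
E
```

```text
cap [0.5573 0.1869 0.0366] 0.00035239175381288475
back [0.3986 0.1757 0.0689] 0.0006
front [0.4508 0.1788 0.0632] 0.0006
paddleedge [0.4897 0.1832 0.0758] 0.0002
foot/tonguefront [0.4612 0.1807 0.044 ] 0.0014
[ 0.5573  0.1867  0.0683 -0.0009] 3.9146915154378967 [ 0.  -0.3  0.2  0.2 -0.7 -0.3 -0.6  0.4  0.9]
grip [0.49941844 0.18275096] 0.5318051238432667
```

The flash fit agrees with the text: origin (0.557, 0.187), yaw 3.9°, cap height within 1.5 mm. I'll go above the grip and check before descending. The grip will be slightly high so the lever clears the gripper body.

To row units: 150 mm / 500 = 0.3, 110 mm / 500 = 0.22, -3.5 degrees / 180 = -0.0194.

send_rows(rows="0 0 -0.0194 0.04 0.032 0.12 1;0 0 -0.0194 0.04 0.032 0.22 1;0 0 -0.0194 0.04 0.032 0.3 1;0 0 -0.0194 0.04 0.032 0.3 1")

```text
time: 6.3
eef_pos: [0.4968, 0.1813, 0.1149]
tcp_rot: [0.999, 0.032, -0.004, 0.001]
contact_force: [-0.1, 0.1, 0.8]
opening: 1.004
finger_force: 0.0
```

```bash
python3 - <<'E'
from h import *
s=ctrl.get_state(); print(s['time'],s['eef_pos'],s['tcp_rot'],s['contact_force'])
r=R.from_quat(s['tcp_rot']); print((r.inv().apply(np.array([.5004,.1828,.039])-s['eef_pos'])*1000).round(1), r.apply([1,0,0]).round(4))
E
```

```text
6.3 [0.4968446  0.18125421 0.11488397] [ 9.99476438e-01  3.20567931e-02 -4.29888544e-03  8.55702954e-04] [-0.06914829  0.05391995  0.78763525]
[ 4.3 -1.4 75.8] [ 0.9979  0.0641 -0.0086]
```

To row units: 45 mm / 500 = 0.09, 25 mm / 500 = 0.05.

send_rows(rows="0 0 0 0.006 -0.002 0.05 1;0 0 0 0.006 -0.002 0.09 1;0 0 0 0.006 -0.002 0.09 1;0 0 0 0.006 -0.002 0.09 1")

```text
time: 6.8
eef_pos: [0.5036, 0.1848, 0.0758]
tcp_rot: [0.999, 0.033, 0.002, -0.0]
contact_force: [-0.1, 0.1, 0.7]
opening: 1.001
finger_force: 0.0
```

```bash
cat > go.py <<'E'
from h import *
import sys
s=ctrl.get_state(); r=R.from_quat(s['tcp_rot']); print(s['time'],s['eef_pos'].round(4),np.degrees((r*R.from_euler('x',180,degrees=True)).as_rotvec()).round(2),np.round(s['contact_force'],2),np.round(s['wrist_torque'],2),s['opening'],s['finger_force'])
if len(sys.argv)>3: print('shift',(r.inv().apply(np.array(list(map(float,sys.argv[1:4])))-s['eef_pos'])*1000).round(1))
E
python3 go.py .5004 .1828 .039
```

```text
6.8 [0.5036 0.1848 0.0758] [ 0.02 -0.2   3.8 ] [-0.07  0.08  0.69] [-0.03 -0.01  0.02] 1.0009155217199577 0.0
shift [-3.5  1.8 36.8]
```

To row units: 36 mm / 500 = 0.072, 33 mm / 500 = 0.066.

send_rows(rows="0 0 0 -0.004 0.002 0.03 1;0 0 0 -0.004 0.002 0.052 1;0 0 0 -0.004 0.002 0.066 1;0 0 0 -0.004 0.002 0.072 1;0 0 0 -0.004 0.002 0.072 1;0 0 0 -0.004 0.002 0.072 1")

```text
time: 7.55
eef_pos: [0.5003, 0.1841, 0.0379]
tcp_rot: [0.999, 0.034, 0.0, -0.0]
contact_force: [0.0, -0.1, -0.2]
opening: 0.999
finger_force: 0.0
```

```bash
python3 go.py .5004 .1828 .039
```

```text
7.55 [0.5003 0.1841 0.0379] [ 0.   -0.04  3.85] [ 0.03 -0.11 -0.21] [-0.05  0.07  0.03] 0.9985352846070956 0.0
shift [-0.   1.3 -1.1]
```

To row units: -1 mm / 500 = -0.002.

send_rows(rows="0 0 0 0 0.002 -0.002 -1;0 0 0 0 0.002 -0.002 -1;0 0 0 0 0.002 -0.002 -1;0 0 0 0 0.002 -0.002 -1;0 0 0 0 0.002 -0.002 -1;0 0 0 0 0.002 -0.002 -1;0 0 0 0 0.002 -0.002 -1;0 0 0 0 0.002 -0.002 -1", grip_force=50)

```text
time: 8.55
eef_pos: [0.5005, 0.1832, 0.039]
tcp_rot: [0.999, 0.033, 0.0, -0.0]
contact_force: [-0.3, 1.6, 4.7]
opening: 0.318
finger_force: 50.9
```

```bash
python3 go.py
```

```text
8.55 [0.5005 0.1832 0.039 ] [ 0.03 -0.05  3.83] [-0.3   1.64  4.71] [ 0.32  0.01 -0.08] 0.3179697618764994 50.86039423942566
```

The grasp holds: 27 mm opening and 51 N on the pads. Now lift.

To row units: -140 mm / 500 = -0.28, -120 mm / 500 = -0.24.

send_rows(rows="0 0 0 0 0 -0.02 -1;0 0 0 0 0 -0.08 -1;0 0 0 0 0 -0.16 -1;0 0 0 0 0 -0.24 -1;0 0 0 0 0 -0.28 -1;0 0 0 0 0 -0.28 -1;0 0 0 0 0 -0.28 -1")

```text
time: 9.43
eef_pos: [0.4985, 0.1825, 0.1761]
tcp_rot: [0.999, 0.033, -0.002, 0.0]
contact_force: [-0.3, 0.7, -5.7]
opening: 0.315
finger_force: 50.4
```

```bash
python3 go.py .551 -.177 .18
```

```text
9.425 [0.4985 0.1825 0.1761] [-0.05  0.26  3.84] [-0.34  0.73 -5.68] [-0.02 -0.11  0.01] 0.3147766572351991 50.39774715900421
shift [ 28.3 362.2  -3.7]
```

To row units: 345 mm / 500 = 0.69, 315 mm / 500 = 0.63, 3.6 degrees / 180 = 0.02.

send_rows(rows="0 0 0.0028 0.004 0.05 -0.008 -1;0 0 0.0056 0.01 0.14 -0.008 -1;0 0 0.0083 0.018 0.24 -0.008 -1;0 0 0.0111 0.026 0.34 -0.008 -1;0 0 0.0139 0.034 0.44 -0.008 -1;0 0 0.0167 0.04 0.54 -0.008 -1;0 0 0.0189 0.048 0.63 -0.008 -1;0 0 0.02 0.054 0.69 -0.008 -1")

```text
time: 10.42
eef_pos: [0.5489, -0.1611, 0.1797]
tcp_rot: [1.0, 0.001, -0.002, -0.001]
contact_force: [1.1, 1.2, -6.0]
opening: 0.318
finger_force: 50.6
```

To row units: 17 mm / 500 = 0.034, 10 mm / 500 = 0.02.

send_rows(rows="0 0 0 0 0.02 0 -1;0 0 0 0 0.034 0 -1;0 0 0 0 0.034 0 -1;0 0 0 0 0.034 0 -1;0 0 0 0 0.034 0 -1")

```text
time: 11.05
eef_pos: [0.5502, -0.1756, 0.1826]
tcp_rot: [1.0, 0.003, 0.0, -0.0]
contact_force: [0.4, 0.4, -5.4]
opening: 0.318
finger_force: 50.6
```

```bash
python3 go.py .551 -.177 .18; python3 - <<'E'
from h import *
import pickle
p=cam('wrist');q=cam('side'); t=cam('top')
pickle.dump((p,q,t),open('h.pkl','wb'))
for m,n in((p,'w'),(q,'s'),(t,'t')):
  for k in('cap','ball','socket'):
    for d in ctrl.look_for(m,k)[:1]: print(n,k,round(d['p'],2),w(m,d['position']).round(3))
a,b=p['color'][0:300,130:430],q['color'][130:230,250:370]
cv2.imwrite('pics/h.png',np.hstack([cv2.resize(a,(420,420)),cv2.resize(b,(380,420)) if 0 else cv2.resize(q['color'][130:235,260:355],(380,420),interpolation=cv2.INTER_CUBIC)])[:,:,::-1])
E
```

```text
11.05 [ 0.5502 -0.1756  0.1826] [ 0.01 -0.01  0.3 ] [ 0.44  0.41 -5.43] [-0.02 -0.1   0.03] 0.317694876774173 50.60921788215637
shift [0.8 1.4 2.6]
w cap 0.84 [ 0.586 -0.171  0.18 ]
w ball 0.73 [ 0.636 -0.177  0.056]
w socket 0.57 [ 0.583 -0.18   0.185]
s cap 0.6 [ 0.489 -0.162  0.179]
s ball 0.97 [ 0.532 -0.164  0.055]
s socket 0.77 [ 0.494 -0.163  0.183]
t cap 0.44 [ 0.605 -0.16   0.187]
t ball 0.72 [ 0.607 -0.162  0.181]
t socket 0.49 [ 0.598 -0.161  0.182]
```

View pics/h.png

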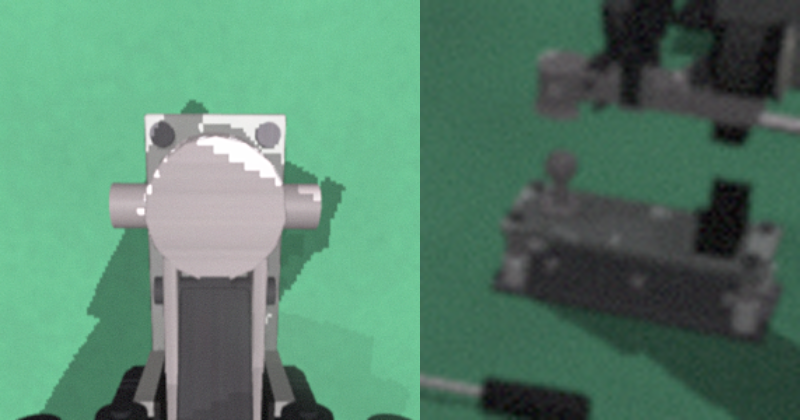

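The wrist picture shows the held cap centred at crop (214,206), which is image (283,147), with the plate's front screws beyond it. The side view shows the level socket almost straight above the ball. Next I'll compute the offset.

```bash
python3 - <<'E'
from h import *
import pickle
p,q,t=pickle.load(open('h.pkl','rb'))
def onz(p,uv,z):
    T=np.linalg.inv(np.array(p['extrinsics'])); d=T[:3,:3]@np.array([(uv[0]-p['cx'])/p['fx'],(uv[1]-p['cy'])/p['fy'],1]); return T[:3,3]+d*(z-T[2,3])/d[2]
S=300/420
for c in((214,206),(146,207),(286,207),(214,136),(214,277)): 
    print('cap',onz(p,(130+c[0]*S,c[1]*S),.1816).round(4))
for c in((146,115),(285,115),(162,134),(268,134)): print('plate',onz(p,(130+c[0]*S,c[1]*S),.058).round(4))
print('side ball pred',proj(q,[.608,-.1768,.096]),'seen',260+(562-420)/4,130+168/4,'socket pred',proj(q,[.607,-.1756,.1626]),'seen',260+(565-420)/4,130+84/4)
for c in((542,55),(590,55),(545,112),(580,120)): print(260+(c[0]-420)/4,130+c[1]/4)
E
```

```text
cap [ 0.6082 -0.1759  0.1816]
cap [ 0.6079 -0.1584  0.1816]
cap [ 0.6081 -0.1944  0.1816]
cap [ 0.6253 -0.1758  0.1816]
cap [ 0.5895 -0.176   0.1816]
plate [ 0.6423 -0.1425  0.058 ]
plate [ 0.6426 -0.2109  0.058 ]
plate [ 0.6335 -0.1502  0.058 ]
plate [ 0.6337 -0.2028  0.058 ]
side ball pred [294.42947357 170.21832058] seen 295.5 172.0 socket pred [295.20696786 150.22391691] seen 296.25 151.0
290.5 143.75
302.5 143.75
291.25 158.0
300.0 160.0
```

Aligned to within 1 mm. I'll lower in stages while watching the force.

To row units: 45 mm / 500 = 0.09, 42 mm / 500 = 0.084.

send_rows(rows="0 0 0 0 0.002 0.016 -1;0 0 0 0 0.002 0.04 -1;0 0 0 0 0.002 0.06 -1;0 0 0 0 0.002 0.074 -1;0 0 0 0 0.002 0.084 -1;0 0 0 0 0.002 0.09 -1;0 0 0 0 0.002 0.09 -1;0 0 0 0 0.002 0.09 -1")

```text
time: 12.65
eef_pos: [0.5505, -0.1775, 0.138]
tcp_rot: [1.0, 0.002, 0.0, 0.0]
contact_force: [0.9, 0.1, -5.1]
opening: 0.318
finger_force: 50.7
```

```bash
python3 go.py .5505 -.177 .130
```

```text
12.65 [ 0.5505 -0.1775  0.138 ] [-0.02 -0.04  0.24] [ 0.87  0.07 -5.11] [-0.03 -0.09 -0.  ] 0.31756178466367496 50.66036581993103
shift [ 0.  -0.5  8. ]
```

To row units: 8 mm / 500 = 0.016, 6 mm / 500 = 0.012.

send_rows(rows="0 0 0 0 -0.0006 0.004 -1;0 0 0 0 -0.0006 0.008 -1;0 0 0 0 -0.0006 0.012 -1;0 0 0 0 -0.0006 0.016 -1;0 0 0 0 -0.0006 0.016 -1")

```text
time: 13.28
eef_pos: [0.55, -0.177, 0.1292]
tcp_rot: [1.0, 0.002, -0.0, -0.0]
contact_force: [0.1, 0.5, -5.2]
opening: 0.318
finger_force: 50.7
```

send_rows(rows="0 0 0 0 0 0.002 -1;0 0 0 0 0 0.004 -1;0 0 0 0 0 0.006 -1;0 0 0 0 0 0.008 -1;0 0 0 0 0 0.008 -1")

```text
time: 13.9
eef_pos: [0.5502, -0.177, 0.1254]
tcp_rot: [1.0, 0.002, -0.0, -0.0]
contact_force: [0.5, 1.4, -6.2]
opening: 0.316
finger_force: 50.6
```

To row units: 3 mm / 500 = 0.006, 2 mm / 500 = 0.004.

send_rows(rows="0 0 0 0 0 0.002 -1;0 0 0 0 0 0.004 -1;0 0 0 0 0 0.006 -1;0 0 0 0 0 0.006 -1")

```text
time: 14.4
eef_pos: [0.5503, -0.177, 0.1227]
tcp_rot: [1.0, 0.002, 0.0, -0.0]
contact_force: [0.0, 2.1, -3.6]
opening: 0.315
finger_force: 50.9
```

To row units: 2 mm / 500 = 0.004, 1 mm / 500 = 0.002.

send_rows(rows="0 0 0 0 0 0.002 -1;0 0 0 0 0 0.004 -1;0 0 0 0 0 0.004 -1")

```text
time: 14.78
eef_pos: [0.5504, -0.177, 0.1207]
tcp_rot: [1.0, 0.002, 0.0, -0.0]
contact_force: [-0.2, 3.6, -2.8]
opening: 0.318
finger_force: 51.0
```

To row units: 2.5 mm / 500 = 0.005, 1.5 mm / 500 = 0.003, 2 degrees / 180 = 0.0111.

send_rows(rows="0 0 0 0 -0.0014 0 -1;0 0 0 0 -0.0014 0.001 -1;0 0.0056 0 0 -0.0014 0.003 -1;0 0.0111 0 -0.0004 -0.0014 0.005 -1;0 0.0111 0 -0.0004 -0.0014 0.005 -1")

```text
time: 15.4
eef_pos: [0.5494, -0.1761, 0.1177]
tcp_rot: [1.0, 0.002, 0.017, -0.0]
contact_force: [0.4, 3.4, -2.6]
opening: 0.315
finger_force: 51.0
```

```bash
python3 go.py
```

```text
15.4 [ 0.5494 -0.1761  0.1177] [ 0.05 -1.94  0.24] [ 0.39  3.36 -2.57] [ 0.67 -0.16  0.25] 0.3153377443271142 50.952855348587036
```

To row units: -1 mm / 500 = -0.002, -0.5 mm / 500 = -0.001.

send_rows(rows="0 0 0 0 -0.001 0 -1;0 0 0 0 -0.002 0 -1;0 0 0 0 -0.002 0 -1")

```text
time: 15.78
eef_pos: [0.5496, -0.1758, 0.1179]
tcp_rot: [1.0, 0.002, 0.017, 0.0]
contact_force: [-1.7, 1.4, -2.4]
opening: 0.319
finger_force: 51.0
```

To row units: 2.5 mm / 500 = 0.005, 2 mm / 500 = 0.004, 2 degrees / 180 = 0.0111.

send_rows(rows="0 0.0056 0 -0.0002 0 0.002 -1;0 0.0111 0 -0.0006 0 0.004 -1;0 0.0111 0 -0.0006 0 0.005 -1;0 0.0111 0 -0.0006 0 0.005 -1")

```text
time: 16.27
eef_pos: [0.5501, -0.1758, 0.116]
tcp_rot: [0.999, 0.002, 0.035, 0.0]
contact_force: [-0.0, -0.2, -2.4]
opening: 0.317
finger_force: 51.1
```

```bash
python3 go.py
```

```text
16.275 [ 0.5501 -0.1758  0.116 ] [-0.04 -4.04  0.24] [-0.03 -0.16 -2.37] [-0.04  0.11  0.01] 0.3173576422365307 51.093390583992004
```

To row units: 2 mm / 500 = 0.004, 1 mm / 500 = 0.002.

send_rows(rows="0 0 0 0 0 0.002 -1;0 0 0 0 0 0.004 -1;0 0 0 0 0 0.004 -1")

```text
time: 16.65
eef_pos: [0.5501, -0.1757, 0.1138]
tcp_rot: [0.999, 0.002, 0.035, 0.0]
contact_force: [0.1, -1.4, 0.3]
opening: 0.316
finger_force: 51.3
```

```bash
python3 go.py; python3 - <<'E'
from h import *
q=cam('side'); cv2.imwrite('pics/s2.png',cv2.resize(q['color'][130:230,255:375],None,fx=5,fy=5,interpolation=cv2.INTER_CUBIC)[:,:,::-1])
E
```

```text
16.65 [ 0.5501 -0.1757  0.1138] [-0.03 -4.02  0.25] [ 0.07 -1.36  0.3 ] [-0.16  0.25  0.06] 0.31632583203304826 51.28309786319733
```

View pics/s2.png

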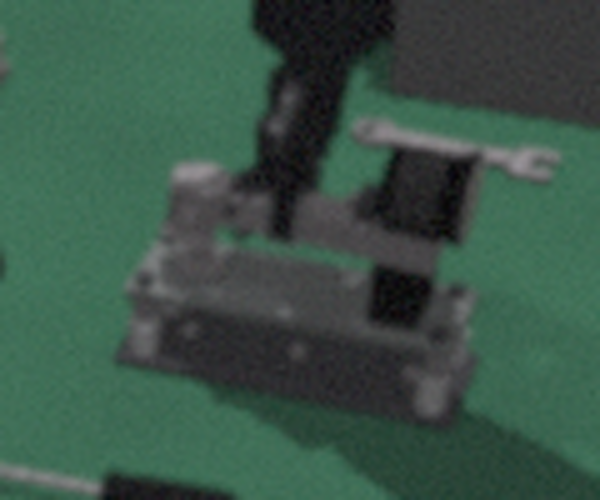

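The side view shows the cup on the ball at about (200,215) and the foot down in the saddle at about (400,290). The weight is fully on the mount. Release and rise.

To row units: -100 mm / 500 = -0.2, -70 mm / 500 = -0.14.

send_rows(rows="0 0 0 0 0 0 0.2;0 0 0 0 0 0 0.6;0 0 0 0 0 0 1;0 0 0 0 0 0 1;0 0 0 0 0 -0.01 1;0 0 0 0 0 -0.06 1;0 0 0 0 0 -0.14 1;0 0 0 0 0 -0.2 1")

```text
time: 17.7
eef_pos: [0.5432, -0.1756, 0.2155]
tcp_rot: [0.999, 0.002, 0.036, 0.0]
contact_force: [0.9, 0.5, -0.7]
opening: 1.003
finger_force: 0.0
```

To row units: -4 degrees / 180 = -0.0222.

send_rows(rows="0 -0.0111 0 0 0 0 1;0 -0.0222 0 0 0 0 -1;0 -0.0222 0 0 0 0 -1;0 -0.0222 0 0 0 0 -1;0 -0.0222 0 0 0 0 -1")

```text
time: 18.32
eef_pos: [0.5426, -0.1753, 0.2125]
tcp_rot: [1.0, 0.002, -0.001, -0.0]
contact_force: [-0.5, -0.9, -0.4]
opening: 0.14
finger_force: 0.0
```

```bash
python3 go.py .608 -.176 .16; python3 - <<'E'
from h import *
import pickle
p=cam('wrist'); q=cam('side'); pickle.dump((p,q),open('r.pkl','wb'))
A=cv2.resize(p['color'][0:300,130:430],(420,420)); B=cv2.resize(q['color'][130:235,260:355],(380,420),interpolation=cv2.INTER_CUBIC)
cv2.imwrite('pics/r.png',np.hstack([A,B])[:,:,::-1])
E
```

```text
18.325 [ 0.5426 -0.1753  0.2125] [0.04 0.07 0.24] [-0.5  -0.86 -0.4 ] [-0.05  0.04  0.05] 0.14029747419659092 0.0
shift [65.4  1.  52.4]
```

View pics/r.png

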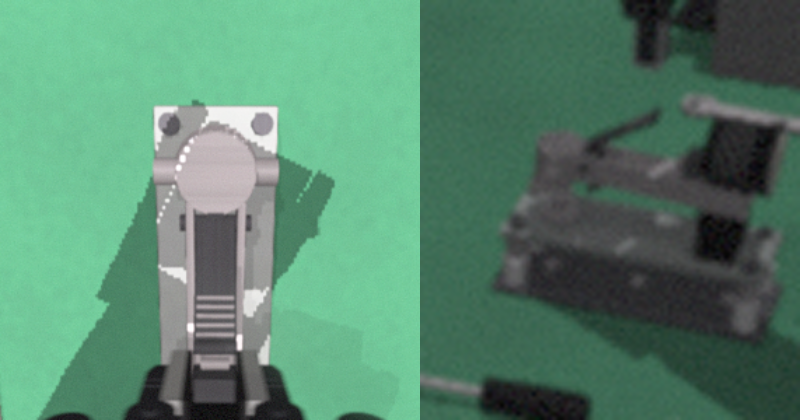

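Released. The head sits on the plungers with the foot in the saddle and the nose slightly high, and the cap is at crop (216,170). The fingers are shut, so I'll move over the cap.

```bash
python3 - <<'E'
from h import *
import pickle
p,q=pickle.load(open('r.pkl','rb'))
S=300/420
def onz(p,uv,z):
    T=np.linalg.inv(np.array(p['extrinsics'])); d=T[:3,:3]@np.array([(uv[0]-p['cx'])/p['fx'],(uv[1]-p['cy'])/p['fy'],1]); return T[:3,3]+d*(z-T[2,3])/d[2]
print(onz(p,(130+216*S,170*S),.117).round(4))
E
python3 go.py .607 -.176 .150
```

```text
[ 0.6088 -0.1766  0.117 ]
18.425 [ 0.5428 -0.1754  0.213 ] [0.02 0.03 0.23] [-0.05  0.6   0.34] [-0.    0.01  0.04] 0.005265586450556285 0.0
shift [64.2  0.9 62.9]
```

send_rows(rows="0 0 0 0.05 0.001 0.02 -1;0 0 0 0.1 0.001 0.05 -1;0 0 0 0.13 0.001 0.08 -1;0 0 0 0.13 0.001 0.1 -1;0 0 0 0.13 0.001 0.112 -1;0 0 0 0.13 0.001 0.12 -1;0 0 0 0.13 0.001 0.12 -1;0 0 0 0.13 0.001 0.12 -1")

```text
time: 19.42
eef_pos: [0.6081, -0.1759, 0.154]
tcp_rot: [1.0, 0.002, 0.0, 0.0]
contact_force: [0.7, -0.4, 0.9]
opening: -0.0
finger_force: 0.0
```

```bash
python3 go.py .608 -.1765 .139
```

```text
19.425 [ 0.6081 -0.1759  0.154 ] [-0.02 -0.05  0.23] [ 0.67 -0.44  0.85] [-0.01  0.02  0.02] -0.00021624658575758682 0.0
shift [-0.1  0.6 15. ]
```

Now feel downward: 10 mm first, then fine steps.

To row units: 12 mm / 500 = 0.024, 11 mm / 500 = 0.022.

send_rows(rows="0 0 0 0 0.001 0.008 -1;0 0 0 0 0.001 0.016 -1;0 0 0 0 0.001 0.022 -1;0 0 0 0 0.001 0.024 -1;0 0 0 0 0.001 0.024 -1")

```text
time: 20.05
eef_pos: [0.6079, -0.1761, 0.1412]
tcp_rot: [1.0, 0.002, -0.0, -0.0]
contact_force: [0.7, -0.5, -0.7]
opening: -0.001
finger_force: 0.0
```

To row units: 3 mm / 500 = 0.006, 2 mm / 500 = 0.004.

send_rows(rows="0 0 0 0 0 0.002 -1;0 0 0 0 0 0.004 -1;0 0 0 0 0 0.006 -1;0 0 0 0 0 0.006 -1")

```text
time: 20.55
eef_pos: [0.608, -0.1762, 0.1383]
tcp_rot: [1.0, 0.002, 0.0, -0.0]
contact_force: [0.5, -1.3, 0.1]
opening: -0.0
finger_force: 0.1
```

To row units: 3 mm / 500 = 0.006, 2 mm / 500 = 0.004.

send_rows(rows="0 0 0 0 0 0.002 -1;0 0 0 0 0 0.004 -1;0 0 0 0 0 0.006 -1;0 0 0 0 0 0.006 -1")

```text
time: 21.05
eef_pos: [0.6081, -0.1763, 0.1356]
tcp_rot: [1.0, 0.002, 0.0, 0.0]
contact_force: [-1.1, 0.0, 2.2]
opening: 0.001
finger_force: 1.2
```

To row units: 2 mm / 500 = 0.004, 1 mm / 500 = 0.002.

send_rows(rows="0 0 0 0 0 0.002 -1;0 0 0 0 0 0.004 -1;0 0 0 0 0 0.004 -1")

```text
time: 21.42
eef_pos: [0.6082, -0.1763, 0.1336]
tcp_rot: [1.0, 0.002, 0.0, 0.0]
contact_force: [-0.2, 0.7, 4.7]
opening: 0.001
finger_force: 1.9
```

To row units: 2 mm / 500 = 0.004, 1 mm / 500 = 0.002.

send_rows(rows="0 0 0 0 0 0.002 -1;0 0 0 0 0 0.004 -1;0 0 0 0 0 0.004 -1")

```text
time: 21.8
eef_pos: [0.6083, -0.1764, 0.1318]
tcp_rot: [1.0, 0.002, 0.0, 0.0]
contact_force: [-1.5, 0.8, 4.7]
opening: 0.001
finger_force: 2.5
```

send_rows(rows="0 0 0 0 0 0.002 -1;0 0 0 0 0 0.002 -1")

```text
time: 22.05
eef_pos: [0.6086, -0.1763, 0.1308]
tcp_rot: [1.0, 0.002, 0.001, 0.0]
contact_force: [0.8, 0.4, 5.1]
opening: -0.003
finger_force: 2.4
```

To row units: 1 mm / 500 = 0.002.

send_rows(rows="0 0 0 0 0 0.002 -1;0 0 0 0 0 0.002 -1")

```text
time: 22.3
eef_pos: [0.6087, -0.1763, 0.1296]
tcp_rot: [1.0, 0.002, 0.001, 0.0]
contact_force: [2.6, 0.2, 3.6]
opening: 0.003
finger_force: 1.9
```

To row units: 1 mm / 500 = 0.002.

send_rows(rows="0 0 0 0 0 0.002 -1;0 0 0 0 0 0.002 -1")

```text
time: 22.55
eef_pos: [0.6072, -0.176, 0.1272]
tcp_rot: [1.0, 0.002, -0.001, -0.0]
contact_force: [0.6, -0.6, 2.0]
opening: 0.002
finger_force: 0.8
```

To row units: 1 mm / 500 = 0.002.

send_rows(rows="0 0 0 0 0 0.002 -1;0 0 0 0 0 0.002 -1")

```text
time: 22.8
eef_pos: [0.6071, -0.176, 0.1266]
tcp_rot: [1.0, 0.002, -0.001, -0.0]
contact_force: [-1.1, -0.7, 2.9]
opening: 0.005
finger_force: 1.1
```

Force fell at the click, from 5.1 to 2 N. I'll press a little further to seat it on the hard stop.

To row units: 2 mm / 500 = 0.004, 1 mm / 500 = 0.002.

send_rows(rows="0 0 0 0 0 0.002 -1;0 0 0 0 0 0.004 -1;0 0 0 0 0 0.004 -1")

```text
time: 23.18
eef_pos: [0.6075, -0.176, 0.1251]
tcp_rot: [1.0, 0.002, -0.001, -0.0]
contact_force: [-2.8, 0.0, 2.9]
opening: -0.004
finger_force: 1.8
```

To row units: 2 mm / 500 = 0.004, 1 mm / 500 = 0.002.

send_rows(rows="0 0 0 0 0 0.002 -1;0 0 0 0 0 0.004 -1;0 0 0 0 0 0.004 -1;0 0 0 0 0 0.004 -1")

```text
time: 23.68
eef_pos: [0.6078, -0.1761, 0.1234]
tcp_rot: [1.0, 0.002, -0.0, -0.0]
contact_force: [-4.7, 1.4, 5.2]
opening: -0.003
finger_force: 2.5
```

The depth matches home (ball at 0.085, plate sunk about 10.6 mm). I'll rise and move over the lever, then check with a picture.

To row units: -66 mm / 500 = -0.132, -62 mm / 500 = -0.124.

send_rows(rows="0 0 0 0 0 -0.016 -1;0 0 0 0 0 -0.05 -1;0 0 0 0 0 -0.09 -1;0 0 0 0 0 -0.124 -1;0 0 0 -0.04 0 -0.132 -1;0 0 0 -0.09 0 -0.132 -1;0 0 0 -0.116 0 -0.132 -1;0 0 0 -0.116 0 -0.132 -1")

```text
time: 24.68
eef_pos: [0.5497, -0.1765, 0.19]
tcp_rot: [1.0, 0.002, 0.0, 0.0]
contact_force: [1.2, 0.2, -0.1]
opening: -0.004
finger_force: 0.0
```

```bash
python3 go.py .546 -.177 .183; python3 - <<'E'
from h import *
import pickle
p=cam('wrist'); q=cam('side'); pickle.dump((p,q),open('l.pkl','wb'))
A=cv2.resize(p['color'][0:300,130:430],(420,420)); B=cv2.resize(q['color'][130:235,260:355],(380,420),interpolation=cv2.INTER_CUBIC)
cv2.imwrite('pics/l.png',np.hstack([A,B])[:,:,::-1])
E
```

```text
24.675 [ 0.5497 -0.1765  0.19  ] [-0.02 -0.06  0.2 ] [ 1.16  0.25 -0.09] [-0.01 -0.06  0.03] -0.003607028068184031 0.0
shift [-3.8  0.5  7. ]
```

View pics/l.png

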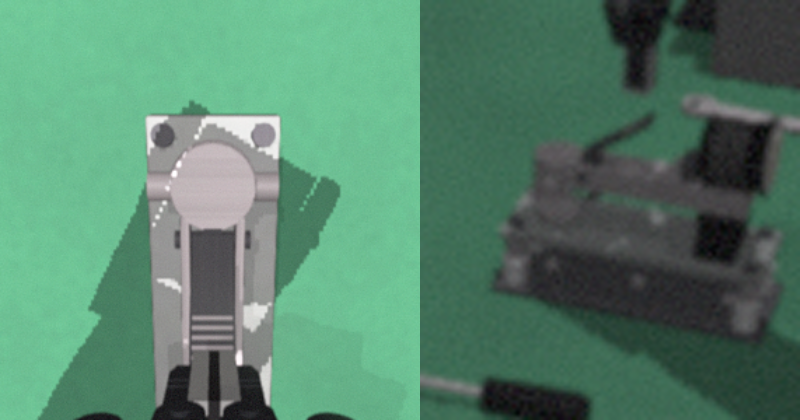

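The socket now sits lower and level, with the lever still raised and the shut fingertips above the paddle. I'll press down along the lever's arc.

To row units: 25 mm / 500 = 0.05, 23 mm / 500 = 0.046.

send_rows(rows="0 0 0 -0.004 0.0008 0.012 -1;0 0 0 -0.008 0.0008 0.024 -1;0 0 0 -0.008 0.0008 0.032 -1;0 0 0 -0.008 0.0008 0.038 -1;0 0 0 -0.01 0.0008 0.042 -1;0 0 0 -0.01 0.0008 0.046 -1;0 0 0 -0.012 0.0008 0.05 -1;0 0 0 -0.012 0.0008 0.05 -1")

```text
time: 25.78
eef_pos: [0.5437, -0.1769, 0.1645]
tcp_rot: [1.0, 0.002, -0.0, 0.0]
contact_force: [-2.2, 0.3, 4.7]
opening: 0.0
finger_force: 2.1
```

To row units: 7.5 mm / 500 = 0.015, 6 mm / 500 = 0.012.

send_rows(rows="0 0 0 -0.001 0 0.003 -1;0 0 0 -0.002 0 0.006 -1;0 0 0 -0.003 0 0.009 -1;0 0 0 -0.004 0 0.012 -1;0 0 0 -0.005 0 0.015 -1;0 0 0 -0.005 0 0.015 -1")

```text
time: 26.52
eef_pos: [0.5404, -0.1769, 0.1569]
tcp_rot: [1.0, 0.002, -0.002, -0.0]
contact_force: [-3.0, 0.5, 6.0]
opening: 0.001
finger_force: 3.0
```

To row units: 6 mm / 500 = 0.012, 4.5 mm / 500 = 0.009.

send_rows(rows="0 0 0 -0.002 0 0.003 -1;0 0 0 -0.0034 0 0.006 -1;0 0 0 -0.0048 0 0.009 -1;0 0 0 -0.006 0 0.012 -1;0 0 0 -0.006 0 0.012 -1")

```text
time: 27.15
eef_pos: [0.5387, -0.1769, 0.1505]
tcp_rot: [1.0, 0.002, 0.0, 0.0]
contact_force: [0.5, -0.2, 1.9]
opening: 0.001
finger_force: 0.7
```

send_rows(rows="0 0 0 -0.0014 0 0.003 -1;0 0 0 -0.0028 0 0.006 -1;0 0 0 -0.004 0 0.009 -1;0 0 0 -0.004 0 0.009 -1")

```text
time: 27.65
eef_pos: [0.5364, -0.1769, 0.1461]
tcp_rot: [1.0, 0.002, -0.0, -0.0]
contact_force: [0.1, -0.6, 2.0]
opening: 0.002
finger_force: 0.6
```

To row units: 4.5 mm / 500 = 0.009, 1.5 mm / 500 = 0.003.

send_rows(rows="0 0 0 -0.0014 0 0.003 -1;0 0 0 -0.0028 0 0.006 -1;0 0 0 -0.004 0 0.009 -1;0 0 0 -0.004 0 0.009 -1")

```text
time: 28.15
eef_pos: [0.5344, -0.1768, 0.1416]
tcp_rot: [1.0, 0.002, -0.0, -0.0]
contact_force: [0.8, 0.7, 1.9]
opening: -0.005
finger_force: 0.7
```

To row units: 4 mm / 500 = 0.008, 3 mm / 500 = 0.006.

send_rows(rows="0 0 0 -0.0006 0 0.003 -1;0 0 0 -0.0012 0 0.006 -1;0 0 0 -0.002 0 0.008 -1;0 0 0 -0.002 0 0.008 -1")

```text
time: 28.65
eef_pos: [0.5339, -0.1769, 0.1382]
tcp_rot: [1.0, 0.002, 0.001, 0.0]
contact_force: [1.7, 0.9, 3.3]
opening: 0.004
finger_force: 1.7
```

To row units: 2 mm / 500 = 0.004, 1 mm / 500 = 0.002.

send_rows(rows="0 0 0 0 0 0.002 -1;0 0 0 0 0 0.004 -1;0 0 0 0 0 0.004 -1")

```text
time: 29.02
eef_pos: [0.5338, -0.177, 0.1362]
tcp_rot: [1.0, 0.002, 0.001, 0.0]
contact_force: [2.1, 0.3, 4.8]
opening: -0.0
finger_force: 2.4
```

Meeting the catch. Continue in 1 mm steps.

send_rows(rows="0 0 0 0.0006 0 0.002 -1;0 0 0 0.0006 0 0.004 -1;0 0 0 0.0006 0 0.004 -1")

```text
time: 29.4
eef_pos: [0.5339, -0.177, 0.1343]
tcp_rot: [1.0, 0.002, 0.0, 0.0]
contact_force: [0.6, 1.9, 5.5]
opening: 0.003
finger_force: 2.5
```

To row units: 1.5 mm / 500 = 0.003, 1 mm / 500 = 0.002.

send_rows(rows="0 0 0 0 0 0.002 -1;0 0 0 0 0 0.003 -1;0 0 0 0 0 0.003 -1")

```text
time: 29.78
eef_pos: [0.5336, -0.177, 0.1324]
tcp_rot: [1.0, 0.002, -0.0, 0.0]
contact_force: [-0.3, -0.1, 5.5]
opening: -0.003
finger_force: 1.8
```

To row units: 1 mm / 500 = 0.002.

send_rows(rows="0 0 0 0 0 0.002 -1;0 0 0 0 0 0.002 -1")

```text
time: 30.02
eef_pos: [0.5329, -0.1769, 0.1306]
tcp_rot: [1.0, 0.002, -0.001, -0.0]
contact_force: [-1.3, -1.0, 3.6]
opening: -0.002
finger_force: 1.6
```

send_rows(rows="0 0 0 0 0 0.002 -1;0 0 0 0 0 0.002 -1")

```text
time: 30.28
eef_pos: [0.5331, -0.1768, 0.1299]
tcp_rot: [1.0, 0.002, -0.001, -0.0]
contact_force: [-3.2, -1.3, 3.8]
opening: 0.003
finger_force: 1.9
```

To row units: 1 mm / 500 = 0.002.

send_rows(rows="0 0 0 0 0 0.002 -1;0 0 0 0 0 0.002 -1")

```text
time: 30.52
eef_pos: [0.5335, -0.1768, 0.1292]
tcp_rot: [1.0, 0.002, -0.0, -0.0]
contact_force: [-3.7, -0.8, 5.1]
opening: -0.005
finger_force: 2.2
```

To row units: 2.5 mm / 500 = 0.005, 2 mm / 500 = 0.004.

send_rows(rows="0 0 0 0 0 0.002 -1;0 0 0 0 0 0.004 -1;0 0 0 0 0 0.005 -1;0 0 0 0 0 0.005 -1")

```text
time: 31.02
eef_pos: [0.5336, -0.1768, 0.1271]
tcp_rot: [1.0, 0.002, -0.0, -0.0]
contact_force: [-4.7, 0.1, 5.6]
opening: -0.001
finger_force: 3.2
```

send_rows(rows="0 0 0 0 0 -0.01 -1;0 0 0 0 0 -0.04 -1;0 0 0 0 0 -0.09 -1;0 0 0 0 0 -0.15 -1;0 0 0 0 0 -0.18 -1;0 0 0 -0.04 0 -0.19 -1;0 0 0 -0.08 0 -0.19 -1;0 0 0 -0.08 0 -0.19 -1")

```text
time: 32.02
eef_pos: [0.4931, -0.1768, 0.2215]
tcp_rot: [1.0, 0.002, -0.0, -0.0]
contact_force: [0.5, -0.3, -0.6]
opening: -0.001
finger_force: 0.0
```

```bash
python3 go.py; python3 - <<'E'
from h import *
p=cam('wrist'); q=cam('side')
A=cv2.resize(p['color'][0:300,130:430],(420,420)); B=cv2.resize(q['color'][130:235,260:355],(380,420),interpolation=cv2.INTER_CUBIC)
cv2.imwrite('pics/e.png',np.hstack([A,B])[:,:,::-1])
E
```

```text
32.025 [ 0.4931 -0.1768  0.2215] [0.03 0.   0.19] [ 0.49 -0.3  -0.59] [-0.    0.04 -0.01] -0.0014501614434725757 0.0
```

View pics/e.png

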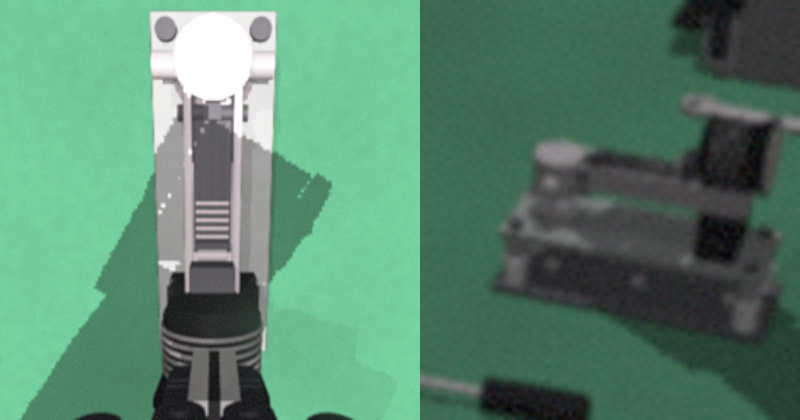

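The lever lies flat along the tongue, with its end under the catch at about (212,255). The socket is home and level, and the robot is clear, so I'm handing in.

```bash
python3 -c "
from plant import ctrl
print(ctrl.sign_off())"
```

```text
the job is handed in; nothing more can be done
None
```

The flash head is back on its ball mount: the socket clicked home, the foot is in the saddle, and the latch lever snapped flat under its catch. By my force and height readings the plate stayed well clear of its stops, no other item on the shelf was touched, and the job was handed in at about 32 s; the sign-off returned no verdict.

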